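# Couple the tube-holder head to its ball stand

## Task

Pick up the aluminium tube-holder head and lower it, without dropping it, over the ball of the ball stand (not the stand with the plain straight post) until it sits flat on the stand's round base. Then press its raised latch lever fully down to lock it on, and leave it there.

Things in the scene. Friction and masses are not known exactly. Their poses are not given: they have to be found in the camera images.
- holder_head: Loose aluminium head, 0.3-0.6 kg, upright. Origin: centre of the socket's mouth on the flat underside; z up, x front. Socket block 44x44 mm, 46 high, grip its flat sides at y=+-22; inside 32x32, 38 deep. Tube ring in front to x=+66; tongue 26 wide, 34 high behind to x=-70; lever hinged at x=-30, z=46, sloping up to the rear. Seated, origin is 22 mm below the ball's centre, any yaw.
- ball_center (a point): Centre of the steel ball (26 mm diameter, 14 mm neck) of the fixed ball stand: grey round base 116 mm across, 20 mm high, on which the head's underside rests; ball centre 42 mm above the worktop. The other stand has the same base but a straight flat-topped post, 12 mm thick, 60 mm tall, and no ball; they change places.
- latch_lever (a joint): Angle of the steel latch lever, rad: 0 to 0.1 = raised about 40 degrees, open; 0.70 = level, fully down at its stop, its claw under the ball. Stays where it is left; about 3 to 4 N down on the pad moves it.
- lever_pad (a point): Point on top of the lever's grey ribbed pad, 46 mm from the hinge; pad 28 mm wide, 26 mm long, lever ends 67 mm from the hinge. In the head's frame: raised x=-62, z=79 mm; fully down x=-76, z=50 mm (lever top level). Press straight down 62 to 70 mm behind the head's origin.
Things that resemble listed ones, but are neither listed nor needed, are in the scene too. What is shaped like the holder_head but yellow is not meant.

How it is judged:
On the way, in this order (a step that is already met when the one before it is completed fails the run):
1. the head sits on the ball stand, flat on its base, with the lever still raised (horizontal distance between holder_head and ball_center below 0.01 m and z of holder_head in the frame of ball_center below -0.016 m and angle between holder_head's own z axis and vertical below 0.17 rad and value of joint latch_lever below 0.3 rad), for 0.2 s.
2. the lever is pressed down with the head seated (horizontal distance between holder_head and ball_center below 0.01 m and z of holder_head in the frame of ball_center below -0.016 m and angle between holder_head's own z axis and vertical below 0.17 rad and value of joint latch_lever above 0.55 rad), for 0.2 s.
At the end, for the whole second after the job is handed in: The head sits over the ball of the ball stand: its origin within 10 mm of the ball's centre sideways and at least 16 mm below it (22 mm when fully seated), tilted less than 10 degrees, at rest, with the latch lever pressed down beyond 0.55 rad (all of step 2 and linear speed of holder_head below 0.02 m/s); the robot touches nothing.
It fails at once if the head is dropped: it falls free of the fingers (over 0.3 m/s) with its underside more than 35 mm above the worktop (contact force between the fingers and holder_head below 0.05 N and height (world z) of holder_head above 0.035 m and linear speed of holder_head above 0.3 m/s).
It also fails if it takes over 42 s, if anything falls off the work surface, if the arm or the gripper's body presses on something with over 40 N, if the wrist force passes 120 N, or if a joint passes its speed limit or range.

## Robot

A 6-joint arm with a two-finger parallel gripper is mounted at the origin on a cart in front of the work surface, level with it; the furniture and walls round the work are solid. World frame = base frame: x ahead of the robot, y to its left, z up, the work surface at z = 0. Lengths are in m, angles in rad, forces in N, time in s.
With the tool pointing down it reaches from about 0.425 to 0.95 m from the base axis. Payload 3.5 kg.
Tool frame: the origin (TCP) lies midway between the tips of the shut fingers; the grasp point (between the pads) lies 19 mm behind it; z points along the fingers, y is the line along which they close (so a half turn about z gives the same grasp; the last joint's range is limited). The gripper opens to 85 mm and grips with 20 to 120 N. Pads are 22 mm wide; open, the fingers measure 114 mm over their backs; the gripper's body (76 mm by 85 mm) begins 54 mm behind the grasp point. The pads swing forward as they close: fully open they stand 13 mm farther back than shut.
Start: joints at [0.983, 0.286, 1.577, -0, 1.279, -0.15], TCP at [0.286, 0.611, 0.231] pointing down, gripper open.
Joint ranges: [-2.77, 2.77], [-0.9, 2.22], [0.21, 2.48], [-1.53, 4.67], [0.24, 2.81], [-2.84, 2.84]. Speed limits (rad/s): [2.79, 2.79, 3.14, 3.14, 3.14, 3.14].

## Interface

Orientations are given as a unit quaternion [x, y, z, w].
In Python, from plant import ctrl gives the robot as it stands. The module is installed in compiled form; this text tells all that it offers.
- The arm moves only by the shell command python3 -m inch 'ROWS' [FORCE]. ROWS is JSON, a list of rows, each a list of 5 numbers: the closure, from 0 (fully open) to 1 (shut), then the shift along the tool's x, y, z in m, then the turn about the tool's z in degrees. A call has 1 to 5 rows; each row is the pose to reach, as a shift and turn from the pose commanded when the call began, along the tool's axes at that moment; what a row does not reach only later rows make up. A row lasts 1/12 s, in which the tool goes at most 41.7 mm and 7.16 degrees, less where a joint would pass 70% of its speed; a pose out of reach is approached as far as the arm can. A call with a gripper value outside its range is refused whole. The fingers move at their own pace and stop on an object; FORCE is the grip in N (left out, the last holds). Time passes only in rows, so rows that repeat a pose let the fingers close. It gives the time, the measured TCP pose, the force, the opening and the grip force at its end, in the units of the state.
- ctrl.get_state(): the state, without advancing time (a new reading comes with each control period).
- ctrl.read_camera(name): name is "side" or "top"; returns a dict with "pixels" (480x640x3 uint8, red, green, blue), "depth" (480x640 float32, m along the optical axis (not along the pixel's ray), 0 where there is no reading), "fx", "fy", "cx", "cy" (pixels), "D" ([k1, k2, p1, p2, k3] as OpenCV has them; the pictures are not rectified), "xyz" and "rotation" of the camera in the world. Camera axes: x right, y down, z forward; pixel columns grow to the right and rows downward; lengths in m; the calibration is good to about 2 mm. A picture is of the moment at which its call begins.
- ctrl.sign_off(): hands the job in; it is judged then, once.
Trained networks look in a picture, given as the dict that the camera call returned (one of the last four; its "shot" number tells which), for a name from the list of things; names that differ only in an ending like _2 or _b are one class to them, and where a whole thing is asked for, a point or a joint stands for the part that bears it (a point fixed in the world has none). Each returns a list of dicts, best first, with "score" (0 to 1); they miss things now and then, are a little off and sometimes report something else, mostly with a low value. They report only what shows in the picture. A call takes as long as a camera call. They do not tell look-alikes from the thing itself.
- ctrl.spot_in(query, picture): "at" ([column, row] in pixels, amid what is visible of it).
- ctrl.tip_of(query, picture): "at" ([column, row] in pixels: a listed point, or the origin of a listed thing).
The state is a dict: "time": time; "qpos": joint angles; "dq": joint speeds; "joint_efforts": joint torques, N m; "eef_pos": TCP position; "tcp_rot": TCP orientation; "contact_force": force on the tool from outside, world axes, zero at the start; "wrist_torque": the same for the moment, N m; "opening": opening from 0.0 (shut) to 1.0 (fully open); "finger_force": force on a finger pad.
Only numpy, scipy, OpenCV 4.12 (cv2) and the standard library are available. Lean on these libraries where they do the work, as an engineer would, in place of code of your own. Each camera call takes 0.05 s, during which the arm holds its last target. There are 200 camera calls.

## Working session

There is one attempt and no reset: what is moved stays moved. The work goes in short steps, Python scripts to look and compute and a shell command to move; the robot and the scene stay as the last step left them, time stands still between calls to the robot, and variables do not carry over. Pictures are saved under pics/ and viewed, at most 10 in all, crops included, and the job is handed in when it is done.

```bash
mkdir -p pics; cat > h.py <<'E'
import numpy as np, cv2
from plant import ctrl
from scipy.spatial.transform import Rotation as R
def rot(p):
    r=np.array(p["rotation"],float)
    return R.from_quat(r).as_matrix() if r.size==4 else r.reshape(3,3)
def ray(p,uv):
    K=np.array([[p["fx"],0,p["cx"]],[0,p["fy"],p["cy"]],[0,0,1]])
    n=cv2.undistortPoints(np.array([[uv]],float),K,np.array(p["D"],float))[0,0]
    return np.array([n[0],n[1],1.])
def at_depth(p,uv,d=None):
    u,v=int(round(uv[0])),int(round(uv[1]))
    if d is None:
        w=p["depth"][max(v-1,0):v+2,max(u-1,0):u+2]; w=w[w>0]; d=np.median(w) if w.size else np.nan
    return rot(p)@(ray(p,uv)*d)+np.array(p["xyz"])
def at_z(p,uv,z):
    r=rot(p)@ray(p,uv); c=np.array(p["xyz"]); return c+r*(z-c[2])/r[2]
def cloud(p,u0,u1,v0,v1):
    K=np.array([[p["fx"],0,p["cx"]],[0,p["fy"],p["cy"]],[0,0,1]])
    vv,uu=np.mgrid[v0:v1,u0:u1]; d=p["depth"][v0:v1,u0:u1]
    m=d>0
    n=cv2.undistortPoints(np.stack([uu[m],vv[m]],-1).astype(float)[:,None],K,np.array(p["D"],float))[:,0]
    P=np.c_[n,np.ones(len(n))]*d[m][:,None]
    return P@rot(p).T+np.array(p["xyz"]), p["pixels"][v0:v1,u0:u1][m], np.stack([uu[m],vv[m]],-1)
E
python3 - <<'E'
from h import *
np.set_printoptions(precision=4,suppress=True)
s=ctrl.get_state(); print(s["time"],s["eef_pos"],s["tcp_rot"],s["opening"])
for c in("top","side"):
    p=ctrl.read_camera(c); cv2.imwrite(f"pics/{c}0.png",p["pixels"][...,::-1]); print(c,p["xyz"],rot(p)[:,2])
    for f in("spot_in","tip_of"):
        for q in("holder_head","ball_center","latch_lever","lever_pad"):
            try:
                for r in getattr(ctrl,f)(q,p): print(f,q,np.round(r["at"]),round(r["score"],2),at_depth(p,r["at"]))
            except Exception as e: print(f,q,e)
print(ctrl.get_state()["time"])
E
```

```text
0.0 [0.2858 0.6108 0.2299] [ 0.2172  0.9761 -0.0011 -0.0004] 1.0035699345035012
top [ 0.4055 -0.0047  0.9191] [ 0.1209  0.0059 -0.9927]
spot_in holder_head [345. 270.] 0.63 [ 0.465  -0.039   0.0468]
spot_in holder_head [258. 307.] 0.6 [0.4089 0.1005 0.0459]
spot_in ball_center [203. 196.] 0.68 [0.5897 0.1879 0.0452]
spot_in latch_lever [336. 298.] 0.97 [ 0.4198 -0.0222  0.073 ]
spot_in latch_lever [262. 336.] 0.6 [0.3647 0.0909 0.0727]
spot_in lever_pad [264. 338.] 0.87 [0.3618 0.0871 0.0785]
spot_in lever_pad [339. 299.] 0.63 [ 0.4189 -0.0265  0.0744]
tip_of holder_head [253. 300.] 0.94 [0.42   0.108  0.0485]
tip_of holder_head [351. 264.] 0.77 [ 0.4728 -0.0481  0.0489]
tip_of ball_center [201. 193.] 0.56 [0.5942 0.19   0.052 ]
tip_of latch_lever it knows: ball_center, holder_head, lever_pad
tip_of lever_pad [336. 302.] 0.74 [ 0.4142 -0.0215  0.0784]
tip_of lever_pad [264. 340.] 0.74 [0.3592 0.0877 0.0804]
side [ 0.2233 -0.729   0.4617] [ 0.3437  0.8209 -0.4562]
spot_in holder_head [215. 248.] 0.82 [0.395  0.0864 0.0364]
spot_in holder_head [281. 282.] 0.7 [ 0.4548 -0.0639  0.0397]
spot_in ball_center [308. 219.] 0.98 [0.5911 0.1654 0.0182]
spot_in ball_center [281. 282.] 0.58 [ 0.4549 -0.0639  0.0397]
spot_in latch_lever [200. 235.] 0.78 [0.3731 0.0839 0.066 ]
spot_in latch_lever [249. 258.] 0.58 [ 0.4184 -0.0306  0.0714]
spot_in lever_pad [248. 257.] 0.8 [ 0.4165 -0.0297  0.0732]
spot_in lever_pad [196. 237.] 0.54 [ 0.3896  0.2149 -0.001 ]
tip_of holder_head [226. 260.] 0.94 [0.4114 0.0825 0.0128]
tip_of holder_head [290. 297.] 0.86 [ 0.4661 -0.0666  0.0136]
tip_of ball_center [307. 201.] 0.65 [0.598  0.1827 0.0471]
tip_of latch_lever it knows: ball_center, holder_head, lever_pad
tip_of lever_pad [192. 228.] 0.67 [0.3591 0.0767 0.0845]
tip_of lever_pad [244. 248.] 0.61 [ 0.4159 -0.0133  0.08  ]
0.8
```

View pics/top0.png

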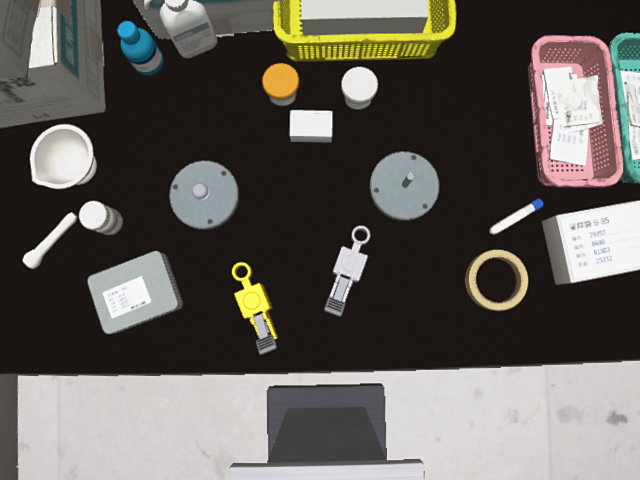

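View pics/side0.png

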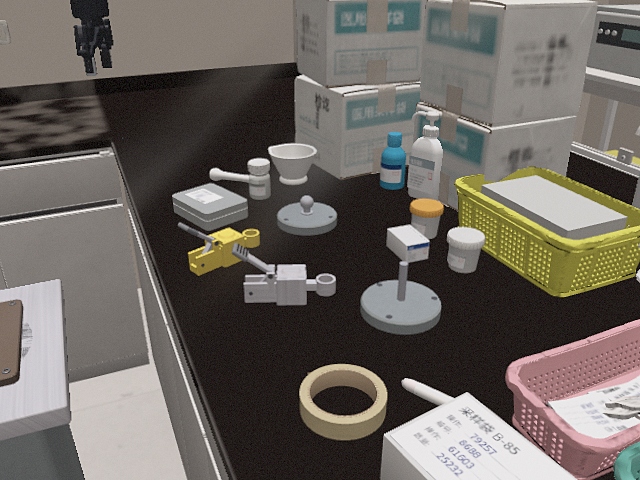

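Candidates: the aluminium head at top (350,262) and the yellow look-alike at (253,300), not wanted. Stands: the ball stand at (203,193), and the straight-post stand at (405,185), also not wanted. I choose the aluminium head and the left ball stand, and check with one crop.

```bash
python3 - <<'E'
from h import *
np.set_printoptions(precision=4,suppress=True)
s=ctrl.get_state(); Rt=R.from_quat(s["tcp_rot"]).as_matrix(); print(Rt, s["eef_pos"])
t=ctrl.read_camera("top"); sd=ctrl.read_camera("side")
for n,p,b in(("top",t,(315,385,215,325)),("side",sd,(235,345,235,315))):
    P,c,uv=cloud(p,*b)
    for lo,hi in((.040,.055),(.028,.040)):
        m=(P[:,2]>lo)&(P[:,2]<hi); Q=P[m]
        r=cv2.minAreaRect((Q[:,:2]*1000).astype(np.float32)); print(n,lo,len(Q),Q.mean(0),np.median(Q[:,2]),r)
    m=(P[:,2]>.012)&(P[:,2]<.1); Q=P[m]
    r=cv2.minAreaRect((Q[:,:2]*1000).astype(np.float32)); print(n,"all",r, cv2.boxPoints(r))
# ball
for n,p,b in(("top",t,(165,240,155,235)),("side",sd,(270,345,185,240))):
    P,c,uv=cloud(p,*b)
    m=(P[:,2]>.036)&(P[:,2]<.075); Q=P[m]
    from scipy.optimize import least_squares
    f=least_squares(lambda x:np.linalg.norm(Q-x,axis=1)-.013,Q.mean(0)-[0,0,.01],loss="soft_l1",f_scale=.001)
    print(n,"ball",len(Q),Q.mean(0),f.x,Q[:,2].max())
    m=(P[:,2]>.014)&(P[:,2]<.025); Q=P[m]; print("base",cv2.minEnclosingCircle((Q[:,:2]*1000).astype(np.float32)),np.median(Q[:,2]))
a=cv2.resize(t["pixels"][215:325,300:400],None,fx=5,fy=5); b=cv2.resize(sd["pixels"][180:310,180:350],None,fx=4,fy=4)
cv2.imwrite("pics/crop1.png",np.hstack([cv2.resize(a,(360,396)),cv2.resize(b,(440,336))[:396] if 0 else cv2.copyMakeBorder(cv2.resize(b,(440,336)),0,60,0,0,0)])[...,::-1])
E
```

```text
[[-0.9057  0.4239  0.    ]
 [ 0.4239  0.9057  0.    ]
 [-0.      0.     -1.    ]] [0.2861 0.6113 0.2314]
top 0.04 835 [ 0.4711 -0.0447  0.047 ] 0.04669574500535001 ((467.35064697265625, -43.25321960449219), (43.88750076293945, 60.9669075012207), 68.20866394042969)
top 0.028 299 [ 0.4821 -0.0494  0.0328] 0.03273250863373034 ((478.057861328125, -46.69289016723633), (36.02035140991211, 125.53825378417969), 68.81160736083984)
top all ((466.58538818359375, -42.947265625), (43.88750076293945, 149.67416381835938), 68.20866394042969) [[388.9499 -35.5414]
 [527.9286 -91.1045]
 [544.2209 -50.3531]
 [405.2421   5.21  ]]
side 0.04 678 [ 0.465  -0.0396  0.0458] 0.04526860373197816 ((447.95916748046875, 9.422103881835938), (65.4958724975586, 188.42007446289062), 21.644615173339844)
side 0.028 753 [ 0.4651 -0.0367  0.0326] 0.03181693894207127 ((454.4728088378906, 8.243003845214844), (116.02934265136719, 217.09738159179688), 17.849729537963867)
side all ((448.5010986328125, 13.513832092285156), (125.62899017333984, 230.0734405517578), 17.416828155517578) [[ 354.1336  104.4747]
 [ 422.9994 -115.0504]
 [ 542.8687  -77.447 ]
 [ 474.0028  142.0781]]
top ball 203 [0.5975 0.1923 0.0498] [0.5992 0.1941 0.0416] 0.05709672321176129
base ((599.7219848632812, 194.26136779785156), 58.26871109008789) 0.019364932309486438
side ball 125 [0.5985 0.186  0.0455] [0.6012 0.193  0.0402] 0.054882394462936857
base ((594.531494140625, 241.33982849121094), 108.39460754394531) 0.01843798569159527
```

View pics/crop1.png

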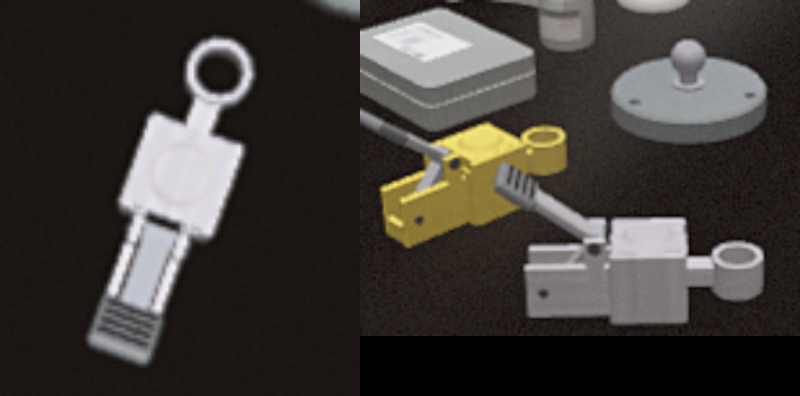

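The crop shows the aluminium head with its lever raised (left half, block at about (180,175)), and the ball on its stand (right half, ball at about (687,55)). I take the head origin as about (0.4745,-0.046) with yaw -21.8°, and the ball as about (0.5995,0.194).

```bash
python3 -m inch '[[0,-0.026,-0.030,0,-3.3],[0,-0.052,-0.060,0,-3.3],[0,-0.078,-0.090,0,-3.3],[0,-0.104,-0.120,0,-3.3],[0,-0.130,-0.150,0,-3.3]]' 80
python3 -m inch '[[0,-0.026,-0.030,0,0],[0,-0.052,-0.060,0,0],[0,-0.078,-0.090,0,0],[0,-0.104,-0.120,0,0],[0,-0.130,-0.150,0,0]]'
python3 - <<'E'
from h import *
s=ctrl.get_state(); Rt=R.from_quat(s["tcp_rot"]).as_matrix(); print(s["time"],Rt[:,1],s["eef_pos"],Rt.T@(np.array([.4745,-.046,.15])-s["eef_pos"]))
E
```

```text
time: 1.32
eef_pos: [0.3403, 0.4187, 0.2314]
tcp_rot: [0.189, 0.982, 0.0, 0.0]
contact_force: [0.8, 0.6, -0.5]
opening: 1.002
finger_force: 0.0
time: 1.73
eef_pos: [0.4055, 0.2311, 0.2317]
tcp_rot: [0.189, 0.982, 0.0, 0.001]
contact_force: [0.0, 0.1, -0.2]
opening: 1.003
finger_force: 0.0
1.7333 [3.70662503e-01 9.28767368e-01 6.97019163e-04] [0.40551627 0.23110892 0.23171135] [-0.16671063 -0.231857    0.08169916]
```

```bash
python3 -m inch '[[0,-0.022,-0.031,0.003,0],[0,-0.045,-0.062,0.006,0],[0,-0.067,-0.093,0.010,0],[0,-0.090,-0.125,0.014,0],[0,-0.112,-0.156,0.018,0]]'
python3 -m inch '[[0,-0.020,-0.028,0.010,0],[0,-0.040,-0.055,0.025,0],[0,-0.055,-0.076,0.045,0],[0,-0.055,-0.076,0.060,0],[0,-0.055,-0.076,0.060,0]]'
python3 - <<'E'
from h import *
np.set_printoptions(precision=4,suppress=True)
s=ctrl.get_state(); Rt=R.from_quat(s["tcp_rot"]).as_matrix(); print(s["time"],Rt,s["eef_pos"],Rt.T@(np.array([.4745,-.046,.012])-s["eef_pos"]))
E
```

```text
time: 2.15
eef_pos: [0.4517, 0.0445, 0.2137]
tcp_rot: [0.189, 0.982, 0.0, 0.001]
contact_force: [0.2, 0.5, -0.0]
opening: 1.001
finger_force: 0.0
time: 2.57
eef_pos: [0.4723, -0.0454, 0.15]
tcp_rot: [0.19, 0.982, 0.0, -0.003]
contact_force: [-0.4, 0.5, -0.5]
opening: 1.0
finger_force: 0.0
2.5667 [[-0.9274  0.374  -0.0063]
 [ 0.374   0.9274  0.0021]
 [ 0.0066 -0.0004 -1.    ]] [ 0.4723 -0.0454  0.15  ] [-0.0032  0.0003  0.138 ]
```

```bash
python3 -m inch '[[0,-0.002,0,0.030,0],[0,-0.002,0,0.060,0],[0,-0.002,0,0.090,0],[0,-0.002,0,0.115,0],[0,-0.002,0,0.115,0]]'
python3 -m inch '[[0,0,0,0.012,0],[0,0,0,0.023,0],[0,0,0,0.023,0],[0,0,0,0.023,0]]'
python3 - <<'E'
from h import *
np.set_printoptions(precision=4,suppress=True)
s=ctrl.get_state(); Rt=R.from_quat(s["tcp_rot"]).as_matrix(); print(s["time"],Rt,s["eef_pos"],Rt.T@(np.array([.4745,-.046,.012])-s["eef_pos"]))
p=ctrl.read_camera("side"); cv2.imwrite("pics/side1.png",cv2.resize(p["pixels"][150:330,170:380],None,fx=3,fy=3)[...,::-1])
E
```

```text
time: 2.98
eef_pos: [0.4724, -0.0435, 0.0343]
tcp_rot: [0.188, 0.982, 0.001, -0.005]
contact_force: [-1.6, 0.3, -1.1]
opening: 1.001
finger_force: 0.0
time: 3.32
eef_pos: [0.4765, -0.0451, 0.0161]
tcp_rot: [0.189, 0.982, -0.0, 0.0]
contact_force: [-1.1, 0.5, 0.1]
opening: 0.998
finger_force: 0.0
3.3167 [[-0.9288  0.3706  0.0004]
 [ 0.3706  0.9288 -0.0001]
 [-0.0004  0.0001 -1.    ]] [ 0.4765 -0.0451  0.0161] [ 0.0015 -0.0016  0.0041]
```

View pics/side1.png

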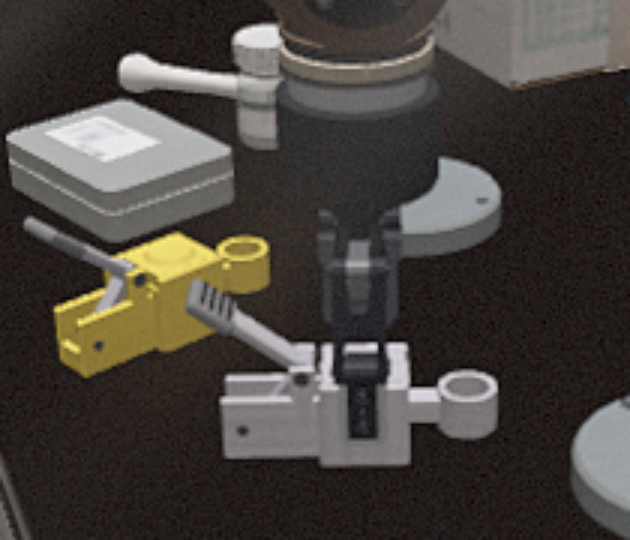

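The fingers straddle the block at mid-side (pad at (363,410)) and clear the lever. Closing now.

```bash
python3 -m inch '[[1,0.001,-0.001,0,0],[1,0.001,-0.001,0,0],[1,0.001,-0.001,0,0],[1,0.001,-0.001,0,0],[1,0.001,-0.001,0,0]]' 80
python3 -m inch '[[1,0,0,0,0],[1,0,0,0,0],[1,0,0,0,0],[1,0,0,0,0]]' 80
python3 -m inch '[[1,0,0,-0.010,0],[1,0,0,-0.020,0],[1,0,0,-0.035,0],[1,0,0,-0.050,0],[1,0,0,-0.050,0]]' 80
python3 -m inch '[[1,0,0,-0.015,0],[1,0,0,-0.030,0],[1,0,0,-0.030,0],[1,0,0,-0.030,0]]' 80
```

```text
time: 3.78
eef_pos: [0.4757, -0.0461, 0.0162]
tcp_rot: [0.189, 0.982, -0.0, 0.001]
contact_force: [-0.1, 0.5, 4.5]
opening: 0.499
finger_force: 83.5
time: 4.12
eef_pos: [0.4757, -0.0461, 0.0162]
tcp_rot: [0.189, 0.982, -0.0, 0.001]
contact_force: [-0.8, 0.1, 5.2]
opening: 0.502
finger_force: 83.4
time: 4.53
eef_pos: [0.4763, -0.0463, 0.0679]
tcp_rot: [0.189, 0.982, -0.0, 0.002]
contact_force: [2.0, -0.2, -4.7]
opening: 0.5
finger_force: 82.7
time: 4.87
eef_pos: [0.4748, -0.0459, 0.0952]
tcp_rot: [0.189, 0.982, -0.0, 0.0]
contact_force: [-0.8, -0.3, -5.7]
opening: 0.5
finger_force: 83.0
```

```bash
python3 -m inch '[[1,-0.002,0.020,-0.005,0],[1,-0.005,0.050,-0.005,0],[1,-0.008,0.080,-0.005,0],[1,-0.011,0.110,-0.005,0],[1,-0.014,0.140,-0.005,0]]' 80
python3 -m inch '[[1,-0.003,0.030,0,0],[1,-0.006,0.060,0,0],[1,-0.009,0.090,0,0],[1,-0.0115,0.114,0,0],[1,-0.0133,0.1293,0,0]]' 80
python3 -m inch '[[1,0,0,0,0],[1,0,0,0,0],[1,0,0,0,0]]' 80
python3 - <<'E'
from h import *
np.set_printoptions(precision=4,suppress=True)
s=ctrl.get_state(); Rt=R.from_quat(s["tcp_rot"]).as_matrix(); T=np.array(s["eef_pos"]); print(s["time"],Rt,T, Rt.T@(np.array([.5997,.194,0])-T))
p=ctrl.read_camera("side"); t=ctrl.read_camera("top")
for n,q in(("side",p),("top",t)):
    for f in("holder_head","lever_pad","ball_center"):
        for r in ctrl.tip_of(f,q): print(n,f,np.round(r["at"],1),r["score"],at_depth(q,r["at"]),at_z(q,r["at"],T[2]-.016 if f[0]=="h" else .042))
P,c,uv=cloud(t,120,300,90,280)
L=(P-T)@Rt  # tool frame
m=(P[:,2]>.105)&(P[:,2]<.12)&(np.abs(L[:,1])<.03)&(np.abs(L[:,0])<.1)
print("ring/tongue tops tool-x ranges",np.sort(L[m][:,0])[[0,3,-4,-1]], L[m][:,1].min(),L[m][:,1].max(),m.sum())
cv2.imwrite("pics/two.png",np.hstack([cv2.resize(p["pixels"][110:270,240:400],(400,400)),cv2.resize(t["pixels"][110:270,120:280],(400,400))])[...,::-1])
np.savez("t.npz",P=P,L=L,uv=uv)
P,c,uv=cloud(p,240,400,110,270); L=(P-T)@Rt
m=(P[:,2]>.07)&(P[:,2]<.13)&(np.abs(L[:,1])<.035)&(np.abs(L[:,0])<.1)
Q=L[m]; print("side z vs x:")
for a in np.arange(-.08,.09,.01):
    k=Q[(Q[:,0]>a)&(Q[:,0]<a+.01)]; print(round(a,2),len(k),k[:,2].min() if len(k) else 0,k[:,2].max() if len(k) else 0)
E
```

```text
time: 5.28
eef_pos: [0.5389, 0.0802, 0.098]
tcp_rot: [0.189, 0.982, -0.0, -0.002]
contact_force: [1.2, -0.5, -5.4]
opening: 0.503
finger_force: 83.1
time: 5.7
eef_pos: [0.5996, 0.1962, 0.0976]
tcp_rot: [0.188, 0.982, -0.0, -0.002]
contact_force: [0.2, 0.1, -5.6]
opening: 0.498
finger_force: 83.2
time: 5.95
eef_pos: [0.5987, 0.1935, 0.0981]
tcp_rot: [0.189, 0.982, -0.001, -0.002]
contact_force: [1.1, 0.3, -5.3]
opening: 0.499
finger_force: 83.4
5.95 [[-0.9286  0.371  -0.0039]
 [ 0.371   0.9286 -0.0011]
 [ 0.0033 -0.0024 -1.    ]] [0.5987 0.1935 0.0981] [-0.0011  0.0011  0.0981]
side holder_head [306.1 181.5] 0.85 [0.5912 0.1711 0.0919] [0.6009 0.1947 0.0821]
side holder_head [227.7 259.6] 0.75 [0.4138 0.0842 0.0119] [ 0.3841 -0.0429  0.0821]
side lever_pad [191.9 228.4] 0.77 [0.3591 0.0741 0.0841] [0.3743 0.1636 0.042 ]
side lever_pad [268.6 145.2] 0.69 [0.5332 0.2042 0.1584] [0.6521 0.5625 0.042 ]
side ball_center [305.  202.9] 0.68 [0.5935 0.1832 0.0445] [0.5956 0.1885 0.042 ]
top holder_head [196.2 187.3] 0.7 [0.534  0.1269 0.3552] [0.5963 0.1906 0.0821]
top holder_head [251.9 300.
[... 389 characters left out ...]
002706608252
-0.06 86 -0.016208795871620767 0.005965664268166648
-0.05 86 -0.01622743716659308 0.006259569859257321
-0.04 45 -0.014268740595602835 0.005966818120317031
-0.03 86 -0.02965537640580665 0.017132416493718022
-0.02 167 -0.031002763245576374 0.015639104041002952
-0.01 88 -0.03089580419282577 0.01587102471337065
-0.0 116 -0.03146218466101269 0.015648666072153757
0.01 150 -0.030663835748759038 0.01614667389161862
0.02 148 -0.03157899268402445 0.017115461600192842
0.03 123 -0.03168129014720475 0.016913688022737693
0.04 121 -0.01704740211666797 0.017252502533971967
0.05 121 -0.01700569764059498 0.017459753692932657
0.06 89 -0.016731118735672523 0.016777840319053987
0.07 0 0 0
0.08 0 0 0
```

View pics/two.png

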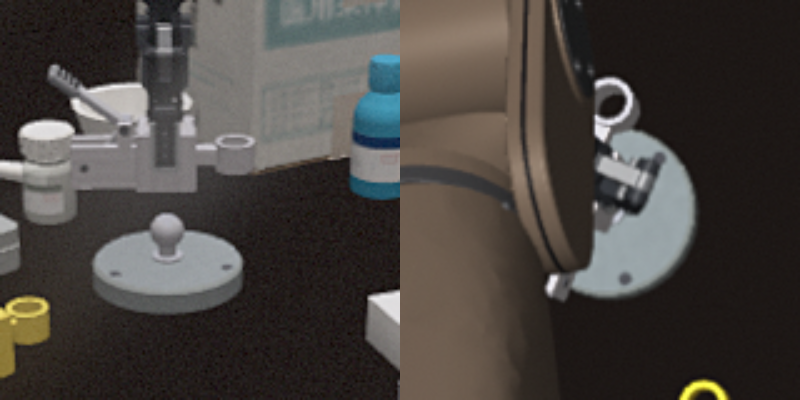

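The head hangs level, centred over the ball (side half: head at (165,165), ball at (165,230)). Lowering now.

```bash
python3 -m inch '[[1,-0.001,0.001,0.005,0],[1,-0.001,0.001,0.012,0],[1,-0.001,0.001,0.020,0],[1,-0.001,0.001,0.026,0],[1,-0.001,0.001,0.026,0]]' 80
python3 -m inch '[[1,0,0,0.004,0],[1,0,0,0.008,0],[1,0,0,0.012,0],[1,0,0,0.016,0],[1,0,0,0.016,0]]' 80
python3 -m inch '[[1,0,0,0.004,0],[1,0,0,0.008,0],[1,0,0,0.012,0],[1,0,0,0.015,0],[1,0,0,0.015,0]]' 80
```

```text
time: 6.77
eef_pos: [0.5996, 0.1944, 0.0714]
tcp_rot: [0.189, 0.982, -0.001, -0.002]
contact_force: [-0.8, 0.4, -5.6]
opening: 0.505
finger_force: 83.4
time: 7.18
eef_pos: [0.6008, 0.1945, 0.0572]
tcp_rot: [0.189, 0.982, -0.0, -0.001]
contact_force: [-0.2, -0.1, -4.6]
opening: 0.501
finger_force: 83.4
time: 7.6
eef_pos: [0.6007, 0.1945, 0.0422]
tcp_rot: [0.189, 0.982, -0.0, -0.001]
contact_force: [0.1, 0.4, -5.1]
opening: 0.499
finger_force: 83.4
```

No resistance so far, and about 5–6 mm is left.

```bash
python3 -m inch '[[1,0,0,0.002,0],[1,0,0,0.004,0],[1,0,0,0.005,0],[1,0,0,0.005,0]]' 80
python3 -m inch '[[1,0,0,0.001,0],[1,0,0,0.001,0],[1,0,0,0.001,0]]' 80
```

```text
time: 7.93
eef_pos: [0.6013, 0.1946, 0.0381]
tcp_rot: [0.189, 0.982, -0.0, -0.0]
contact_force: [-0.4, 0.1, -5.0]
opening: 0.505
finger_force: 83.4
time: 8.18
eef_pos: [0.6015, 0.1946, 0.0374]
tcp_rot: [0.189, 0.982, 0.0, 0.0]
contact_force: [-0.5, 0.1, -6.2]
opening: 0.507
finger_force: 83.4
```

```bash
python3 -m inch '[[1,0,0,0.001,0],[1,0,0,0.001,0],[1,0,0,0.001,0]]' 80
python3 -m inch '[[1,0,0,0.001,0],[1,0,0,0.001,0],[1,0,0,0.001,0]]' 80
```

```text
time: 8.43
eef_pos: [0.6015, 0.1946, 0.0363]
tcp_rot: [0.189, 0.982, -0.0, 0.0]
contact_force: [0.7, -1.5, -5.0]
opening: 0.503
finger_force: 83.6
time: 8.68
eef_pos: [0.6015, 0.1947, 0.0363]
tcp_rot: [0.189, 0.982, -0.0, -0.0]
contact_force: [-4.4, -0.7, 1.9]
opening: 0.497
finger_force: 84.2
```

Contact force shows it seated at TCP z 0.036, as expected. Releasing and lifting.

```bash
python3 -m inch '[[0,0,0,-0.001,0],[0,0,0,-0.001,0],[0,0,0,-0.001,0],[0,0,0,-0.001,0],[0,0,0,-0.001,0]]'
python3 -m inch '[[0,0,0,-0.005,0],[0,0,0,-0.02,0],[0,0,0,-0.05,0],[0,0,0,-0.08,0],[0,0,0,-0.11,0]]'
python3 -m inch '[[1,0.02,0,-0.02,0],[1,0.045,0,-0.02,0],[1,0.066,0,-0.02,0],[1,0.066,0,-0.02,0],[1,0.066,0,-0.02,0]]'
python3 - <<'E'
from h import *
np.set_printoptions(precision=4,suppress=True)
s=ctrl.get_state(); Rt=R.from_quat(s["tcp_rot"]).as_matrix(); T=np.array(s["eef_pos"]); print(s["time"],Rt[:,0],T,s["opening"])
p=ctrl.read_camera("side"); cv2.imwrite("pics/side3.png",cv2.resize(p["pixels"][110:270,220:400],(720,600))[...,::-1])
for f in("holder_head","lever_pad"):
    for r in ctrl.tip_of(f,p): print(f,np.round(r["at"],1),r["score"],at_depth(p,r["at"]),at_z(p,r["at"],.02))
P,c,uv=cloud(p,220,400,110,270)
ax=Rt[:,0]; L=(P-[.6,.1945,0])@Rt; L[:,2]*=-1
m=(np.abs(L[:,1])<.03)
for a in np.arange(-.08,.1,.01):
    k=L[m&(L[:,0]>a)&(L[:,0]<a+.01)&(P[:,2]<.125)]; print(round(a,2),len(k),k[:,2].max() if len(k) else 0)
E
```

```text
time: 9.1
eef_pos: [0.6019, 0.1947, 0.0366]
tcp_rot: [0.189, 0.982, 0.0, 0.001]
contact_force: [0.4, 0.5, 0.4]
opening: 0.999
finger_force: 0.0
time: 9.52
eef_pos: [0.6012, 0.1946, 0.1475]
tcp_rot: [0.189, 0.982, -0.0, -0.0]
contact_force: [0.3, -0.1, 0.1]
opening: 1.003
finger_force: 0.0
time: 9.93
eef_pos: [0.5396, 0.2195, 0.1668]
tcp_rot: [0.188, 0.982, 0.0, 0.0]
contact_force: [-0.1, 0.3, 0.3]
opening: 0.302
finger_force: 0.0
9.9333 [-0.9291  0.3699 -0.0009] [0.5396 0.2195 0.1668] 0.30163277623735435
holder_head [228.1 262.9] 0.96 [0.4137 0.0827 0.0064] [0.408  0.0584 0.02  ]
holder_head [306.4 212.1] 0.89 [0.592  0.1731 0.0299] [0.6004 0.1938 0.02  ]
lever_pad [190.9 229.9] 0.77 [0.3566 0.0695 0.084 ] [0.3791 0.2049 0.02  ]
lever_pad [273.1 174. ] 0.69 [0.5457 0.2224 0.096 ] [0.6127 0.4201 0.02  ]
-0.08 66 0.0006833009881837496
-0.07 132 0.05229525159117244
-0.06 166 0.0519725729917864
-0.05 124 0.05224277970423021
-0.04 116 0.05009291946945489
-0.03 140 0.06552155359246147
-0.02 164 0.06833563763214835
-0.01 176 0.06889473551352888
-0.0 183 0.06896905059597204
0.01 155 0.06613058898852316
0.02 177 0.07236829307854875
0.03 171 0.07926956025767061
0.04 183 0.08768523318086935
0.05 201 0.09563578120199735
0.06 200 0.10367795226013306
0.07 115 0.10766818430684524
0.08 71 0.1050902534111237
0.09 70 0.0007815173444138645
```

View pics/side3.png

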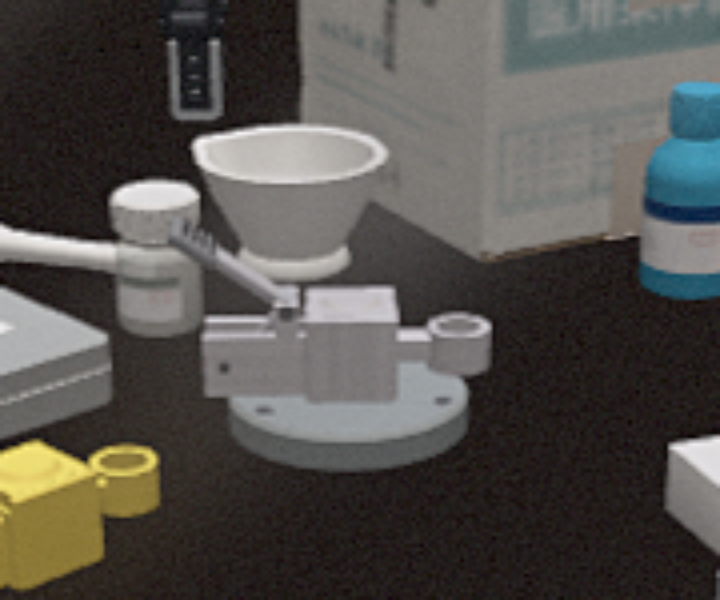

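The head sits flat on the base (block at (350,345)) with its lever raised (pad at (195,240)). Pressing 65 mm behind the origin.

```bash
python3 -m inch '[[1,0,0,0.010,0],[1,0,0,0.025,0],[1,0,0,0.040,0],[1,0,0,0.050,0],[1,0,0,0.055,0]]'
python3 -m inch '[[1,0,0,0.004,0],[1,0,0,0.008,0],[1,0,0,0.012,0],[1,0,0,0.016,0],[1,0,0,0.020,0]]'
python3 -m inch '[[1,0,0,0.004,0],[1,0,0,0.008,0],[1,0,0,0.012,0],[1,0,0,0.016,0],[1,0,0,0.018,0]]'
```

```text
time: 10.5
eef_pos: [0.5392, 0.2185, 0.1085]
tcp_rot: [0.189, 0.982, -0.001, -0.002]
contact_force: [-0.4, -0.2, -0.6]
opening: 0.002
finger_force: 0.0
time: 10.92
eef_pos: [0.541, 0.2194, 0.0922]
tcp_rot: [0.189, 0.982, 0.001, 0.001]
contact_force: [0.0, -0.0, 3.6]
opening: 0.002
finger_force: 1.2
time: 11.33
eef_pos: [0.5396, 0.2193, 0.0724]
tcp_rot: [0.189, 0.982, 0.0, -0.001]
contact_force: [-1.7, 1.2, 2.4]
opening: 0.001
finger_force: 1.3
```

```bash
python3 -m inch '[[1,0,0,0.001,0],[1,0,0,0.002,0],[1,0,0,0.002,0]]'
python3 -m inch '[[1,0,0,0.001,0],[1,0,0,0.002,0],[1,0,0,0.002,0]]'
```

```text
time: 11.58
eef_pos: [0.5399, 0.219, 0.0709]
tcp_rot: [0.189, 0.982, -0.0, -0.0]
contact_force: [-0.4, 0.6, -0.1]
opening: -0.001
finger_force: 0.0
time: 11.83
eef_pos: [0.5401, 0.219, 0.0699]
tcp_rot: [0.189, 0.982, -0.0, -0.0]
contact_force: [-2.4, 1.4, 4.3]
opening: -0.0
finger_force: 2.4
```

```bash
python3 -m inch '[[1,0,0,0.001,0],[1,0,0,0.001,0],[1,0,0,0.001,0]]'
python3 -m inch '[[1,0,0,0.001,0],[1,0,0,0.001,0],[1,0,0,0.001,0]]'
```

```text
time: 12.08
eef_pos: [0.5402, 0.2191, 0.0697]
tcp_rot: [0.189, 0.982, -0.0, -0.0]
contact_force: [-3.7, -0.3, 8.6]
opening: 0.002
finger_force: 4.3
time: 12.33
eef_pos: [0.5402, 0.2192, 0.0695]
tcp_rot: [0.189, 0.982, -0.0, -0.001]
contact_force: [-6.5, -0.4, 11.9]
opening: 0.002
finger_force: 6.1
```

Force is climbing with no travel, so the lever is at its stop. Retreating and checking.

```bash
python3 -m inch '[[1,0,0,-0.006,0],[1,0,0,-0.030,0],[1,0,0,-0.06,0],[1,0,0,-0.09,0],[1,0,0,-0.12,0]]'
python3 -m inch '[[1,0,0,0,0],[1,0,0,0,0],[1,0,0,0,0]]'
python3 - <<'E'
from h import *
np.set_printoptions(precision=4,suppress=True)
Rt=R.from_quat(ctrl.get_state()["tcp_rot"]).as_matrix()
p=ctrl.read_camera("side"); cv2.imwrite("pics/side4.png",cv2.resize(p["pixels"][110:270,220:400],(720,600))[...,::-1])
P,c,uv=cloud(p,220,400,110,270)
L=(P-[.6,.1945,0])@Rt; L[:,2]*=-1
for r in ctrl.tip_of("holder_head",p): print(r["at"],at_z(p,r["at"],.02))
for a in np.arange(-.08,.12,.01):
    k=L[(np.abs(L[:,1])<.02)&(L[:,0]>a)&(L[:,0]<a+.01)&(P[:,2]<.125)]; print(round(a,2),len(k),k[:,2].max() if len(k) else 0)
E
```

```text
time: 12.75
eef_pos: [0.5401, 0.2187, 0.188]
tcp_rot: [0.189, 0.982, -0.0, 0.0]
contact_force: [1.6, -0.0, 0.4]
opening: 0.0
finger_force: 0.0
time: 13.0
eef_pos: [0.5398, 0.2188, 0.1865]
tcp_rot: [0.189, 0.982, -0.0, -0.0]
contact_force: [-0.6, -1.1, -0.7]
opening: -0.007
finger_force: 0.0
[226.0, 258.1] [0.4092 0.0756 0.02  ]
[307.9, 209.1] [0.6086 0.2059 0.02  ]
-0.08 43 0.0007672464716032863
-0.07 108 0.053334829788280184
-0.06 133 0.05209488709494095
-0.05 110 0.05237318282392806
-0.04 98 0.05191373991320757
-0.03 62 0.06578461044624835
-0.02 51 0.06763463103594715
-0.01 53 0.06919378563033071
-0.0 50 0.06902471980584336
0.01 60 0.06581061175676224
0.02 163 0.07166983613331913
0.03 155 0.06927213113964717
0.04 142 0.0693791929175029
0.05 175 0.06921578111256524
0.06 146 0.06907928824661694
0.07 92 0.07054980996761462
0.08 91 0.07023295891011773
0.09 57 0.06977704191132073
0.1 45 -0.000264237051009642
0.11 54 0.02598213210390159
```

View pics/side4.png

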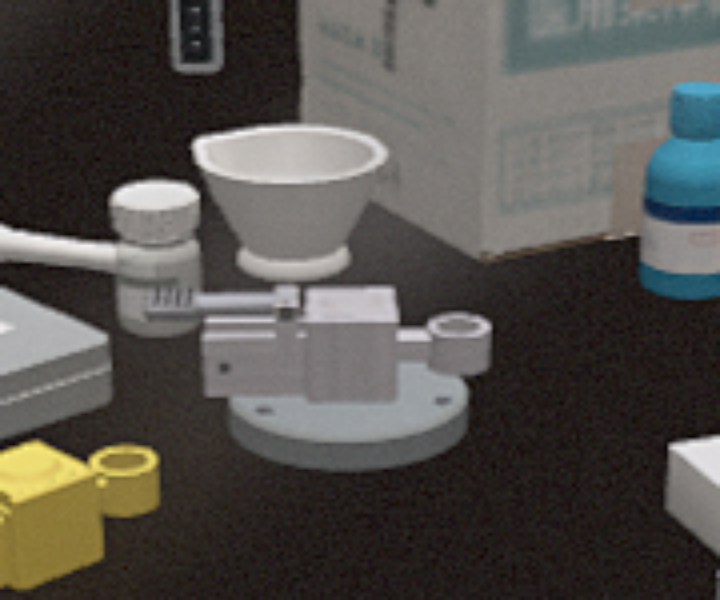

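The lever is level (pad at (170,298)), the head is flat and unmoved, and the gripper is clear. Handing in.

```bash
python3 -c "
from plant import ctrl
print(ctrl.sign_off())"
```

```text
the job is handed in; nothing more can be done
None
```

The aluminium head is seated flat on the ball stand with its latch lever pressed fully down and the gripper clear; I handed the job in at about 13 s, and no verdict was returned.

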